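# Open the safety-capped spot cleaner in the swing-arm bottle holder

### The job

Stand the square bottle of shoe spot cleaner fully home in the iron holder at the end of the swing arm; then press its push-and-turn safety cap down, turn it anticlockwise until it comes free, and draw it straight up with its dip rod. Finish while still holding the cap upright and steady in the gripper, with the rod's tip a little clear above the bottle's open mouth and centred over it, so that it would drip back in. The bottle stays home in the holder, and the paperweight, bottle opener and boot shapers are left where they are.

Things in the scene. Friction and masses are not known exactly. Their poses are not given: they have to be found in the camera images.
- bottle_mid (a point): centre of the square white plastic bottle's body, half-way up it; z along the bottle, x and y across its faces. The body is 54 x 54 mm and 78 mm tall, then a low shoulder to 81 mm and a round neck with its rim at 104 mm. About 0.2 kg with its cap; loose, it starts standing on the shelf with the cap locked on. It fits the holder in any of four quarter turns.
- bottle_mouth (a point): centre of the bottle's open mouth, in the plane of its rim (hidden under the cap at first); inner diameter 20 mm; 104 mm above the bottle's underside
- cap_mid (a point): centre of the round ribbed grey safety cap, half-way up; 48 mm in diameter, 26 mm tall, z up its axis. Locked, its underside is 92 mm above the bottle's underside, 11 mm above the shoulder, and its x axis agrees with bottle_mid's within 3 degrees; the bottle can then be carried by it.
- cap_top (a point): centre of the cap's top face. A sprung liner pushes the cap up (5 N at rest, 12 N at full depth). Lugs hold it until it is pressed down 5 mm or more (travel ends at 6.5 mm) and, while down, turned anticlockwise seen from above by 45 degrees or more (stop at about 79; aim for 62). There it is free to lift straight off. Turned without being pressed, it stays locked.
- rod_tip (a point): lower end of the white dip rod fixed under the middle of the cap, 45 mm below cap_mid; the rod is 5 mm thick, with a flat tip 8 mm wide and 3 mm thick. With the cap on it reaches 44 mm down inside the mouth, so the cap must rise by more than that.
- holder_floor (a point): centre of the inner floor of the square black iron holder at the end of the swing arm; x and y across its walls, z up. Pocket 57 x 57 mm inside, 30 mm deep, walls 4 mm, with a lip flared out up to 38 mm above the floor; floor 34 mm above the shelf. The arm runs from here along -x, below the lip, to its pivot at the rack's side, clamped so that it does not move.
- paperweight: frosted glass dome paperweight, 76 mm across and 41 mm tall, loose; origin at the centre of its underside. To be left alone.
- opener: chrome bottle opener lying flat, about 130 mm long (ring head at +x), 37 mm wide and 6 mm thick, loose; origin near its middle, underneath. To be left alone.
- shaper_a: cedar ankle boot shaper, 245 mm long along x (toe block at +x), 64 mm wide, heel post with a brass knob 158 mm tall at x = -90 mm, loose; origin underneath. To be left alone.
- shaper_b: the other cedar ankle boot shaper, same shape and frame. To be left alone.
Not all that is in view belongs to the job. Of the things shaped like the part that bears cap_mid, the grey one is meant. Leave any red look-alike of the part that bears bottle_mid alone.

How it is judged:
By the outcome, as a careful person would: the job done as asked, in the order asked, and still so for the second after the job is handed in, while the arm keeps its last pose, push and grip.
It also fails if it takes over 48 s, if anything falls off the work surface, if the arm or the gripper's body presses on something with over 40 N, if the wrist force passes 120 N, or if a joint passes its speed limit or range.

### The arm

A 6-joint arm with a two-finger parallel gripper is mounted at the origin on the work surface. World frame = base frame: x ahead of the robot, y to its left, z up, the work surface at z = 0. Lengths are in m, angles in rad, forces in N, time in s.
With the tool pointing down it reaches from about 0.275 to 0.825 m from the base axis. Payload 5.2 kg.
Tool frame: the origin (TCP) lies on the centre line of the jaws, within the pads' length; the fingertips stand 14 mm ahead of it and the grasp point (between the pads) lies 5 mm behind it; z points along the fingers, y is the direction in which the jaws open and shut (so a half turn about z gives the same grasp; the last joint's range is limited). The gripper opens to 93 mm and grips with 3 to 60 N. Pads are 15 mm wide; open, the fingers measure 128 mm over their backs; the gripper's body (75 mm by 188 mm) begins 65 mm behind the grasp point.
Start: joints at [-1.382, 0.259, 1.535, -0, 1.348, -0.203], TCP at [0.21, -0.508, 0.233] pointing down, gripper open.
Joint ranges: [-3.14, 3.14], [-0.91, 2.08], [0.19, 2.58], [-1.22, 4.36], [0.22, 2.71], [-3.12, 3.12]. Speed limits (rad/s): [2.57, 2.57, 3.14, 3.14, 3.14, 3.14].

### API

Orientations are given as a unit quaternion [w, x, y, z].
In Python, from cell import r, optics gives the robot as it stands.
- The arm moves only by the tool jog_arm, never from a script. Its arguments are lists of equal length, an entry for each row: "dp": the shift along the world's x, y, z in m, a list of three; "delta_rot": the turn, a rotation vector about the world's x, y, z in rad, a list of three; "gripper": the opening, from 0 (shut) to 1 (fully open). In form: {"dp": [[dx, dy, dz], ...], "delta_rot": [[wx, wy, wz], ...], "gripper": [gripper, ...]}. A call has 1 to 5 rows; each row shifts and turns the commanded pose from where the row before left it; what a row does not reach is not made up. A row lasts 1/12 s, in which the tool goes at most 41.7 mm and 7.16 degrees, less where a joint would pass 70% of its speed; a pose out of reach is approached as far as the arm can. A call is refused whole if a number of a shift passes 0.0417 or a number of a turn 0.125, either way. A call with a gripper value outside its range is refused whole. The fingers move at their own pace and stop on an object; "newtons" is the grip in N (left out, the last holds). Time passes only in rows, so rows that do not move let the fingers close. It gives the time, the measured TCP pose, the force and the opening at its end, in the units of the state.
- r.observe(): the state, without advancing time (a new reading comes with each control period).
- optics.grab_frame(name): name is "scene" or "top" or "wrist"; returns the picture (420x560x3 uint8, red, green, blue); there is no depth.
- optics.camera_params(name): a dict with "fx", "fy", "cx", "cy" (pixels), "k1" (the pictures are not rectified: a ray, as slopes to the right and down, at radius r is drawn at 1 + k1 r^2 times it, then the intrinsics apply), "R" (3x3) and "t" (3): a world point X has camera coordinates R X + t. Camera axes: x right, y down, z forward; pixel columns grow to the right and rows downward; lengths in m; the calibration is good to about 2 mm. A picture is of the moment at which its call begins: read the wrist's pose just before it. camera_params takes no time and is no camera call; for the wrist camera it gives the pose at the moment of the call.
- r.hand_in(): hands the job in, once; it reports no verdict.
Trained networks look in the newest picture that a camera, given by its name, has taken for a name from the list of things; names that differ only in an ending like _2 or _b are one class to them, and where a whole thing is asked for, a point or a joint stands for the part that bears it (a point fixed in the world has none). Each returns a list of dicts, best first, with "conf" (0 to 1); they miss things now and then, are a little off and sometimes report something else, mostly with a low value. They report only what shows in the picture. A call takes as long as a camera call. They do not tell look-alikes from the thing itself.
- optics.find_in(camera, label): "centre" ([x, y, z] in m, in world coordinates, good to about 4 mm: the middle of the surface that is visible of it).
- optics.cut_out(camera, label): "region" (420x560 bool, what is visible of it).
- optics.place_of(camera, label): "centre" ([x, y, z] in m, in world coordinates, good to about 4 mm: a listed point, or the origin of a listed thing).
The state is a dict: "time": time; "joint_positions": joint angles; "dq": joint speeds; "effort": joint torques, N m; "tcp_pos": TCP position; "eef_rot": TCP orientation; "force": force on the tool from outside, world axes, zero at the start; "ft_torque": the same for the moment, N m; "gripper_width": finger opening in m.
Only numpy, scipy, OpenCV 4.12 (cv2) and the standard library are available. Lean on these libraries where they do the work, as an engineer would, in place of code of your own. Each camera call takes 0.05 s, during which the arm holds its last target.

## Working session

There is one attempt and no reset: what is moved stays moved. The work goes in short steps, Python scripts to look and compute and a tool call to move; the robot and the scene stay as the last step left them, time stands still between calls to the robot, and variables do not carry over. Pictures are saved under pics/ and viewed, and the job is handed in when it is done.

Besides the shell and the picture viewer there is one more tool, called as name(argument=value, ...) on one line, values as JSON. jog_arm: Moves the arm, as the interface text tells. Its arguments: {"type":"object","properties":{"dp":{"type":"array","items":{"type":"array","items":{"type":"number"}}},"delta_rot":{"type":"array","items":{"type":"array","items":{"type":"number"}}},"gripper":{"type":"array","items":{"type":"number"}},"newtons":{"type":"number"}},"required":["dp","delta_rot","gripper"]}

```bash
ls; mkdir -p pics; python3 - <<'E'
from cell import r, optics
import cv2
s=r.observe();print(s)
for n in ["scene","top","wrist"]:
    im=optics.grab_frame(n);cv2.imwrite(f"pics/{n}0.png",im[:,:,::-1])
    p=optics.camera_params(n);print(n,p)
    if n!="wrist":
        for l in ["bottle_mid","cap_mid","cap_top","holder_floor"]:
            print(l,[(x['centre'],x['conf']) for x in optics.place_of(n,l)])
E
```

```text
pics
{'time': 0.0, 'joint_positions': array([-1.38182762e+00,  2.59333544e-01,  1.53604697e+00, -1.17384288e-05,
        1.34799735e+00, -2.02786123e-01]), 'dq': array([ 1.32699254e-03,  5.13812845e-04,  3.96928397e-04, -9.76629869e-05,
       -6.22548991e-04,  2.12323827e-04]), 'effort': array([-1.03370687e-04, -4.37309074e+01, -2.84000516e+01,  7.19939615e-02,
        4.13809007e-02, -1.35742794e-04]), 'tcp_pos': array([ 0.20992376, -0.5078139 ,  0.23183727]), 'eef_rot': array([-8.92619836e-04,  9.80876635e-01,  1.94628444e-01,  4.43829458e-07]), 'force': array([-0.22887539,  0.05993325, -0.70891566]), 'ft_torque': array([0.01829278, 0.0101545 , 0.01891594]), 'gripper_width': 0.0928943448086465}
scene {'fx': 496.9943957738914, 'fy': 496.9943957738914, 'cx': 283.032057481988, 'cy': 214.03611937831883, 'k1': -0.14702840834246161, 'R': array([[ 0.66999198,  0.74222444,  0.01461606],
       [ 0.4520571 , -0.39228803, -0.8010958 ],
       [-0.58885917,  0.54333506, -0.59835766]]), 't': array([-0.33777528, -0.2079788 ,  1.49530042])}
bottle_mid [([0.6657, -0.0726, 0.0431], 0.97), ([0.547
[... 535 characters left out ...]
])}
bottle_mid [([0.5446, -0.1277, 0.0394], 0.66), ([0.6671, -0.068, 0.0414], 0.61)]
cap_mid [([0.5583, -0.2189, 0.0427], 0.72), ([0.5451, -0.1248, 0.1009], 0.6)]
cap_top [([0.5568, -0.2222, 0.0575], 0.9), ([0.5472, -0.125, 0.1201], 0.86), ([0.7621, -0.0133, 0.0012], 0.43)]
holder_floor [([0.5017, 0.2208, 0.0277], 0.85)]
wrist {'fx': 302.38738596470324, 'fy': 302.38738596470324, 'cx': 278.7650401365249, 'cy': 211.6113375822181, 'k1': -0.013856521179862418, 'R': array([[ 3.82326707e-01, -9.24027193e-01, -1.88929797e-04],
       [-8.89476011e-01, -3.68086137e-01,  2.70822861e-01],
       [-2.50317230e-01, -1.03374764e-01, -9.62629182e-01]]), 't': array([-0.54927736, -0.03291683,  0.38989858])}
```

View pics/scene0.png

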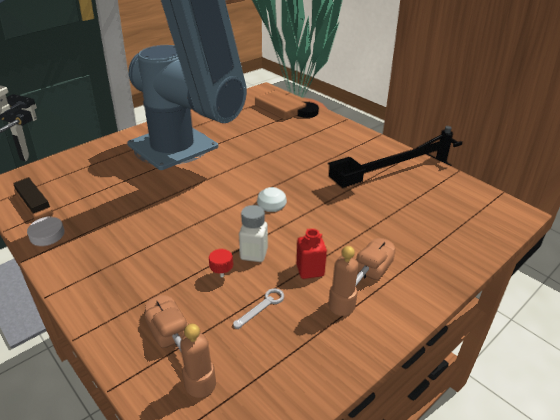

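View pics/top0.png

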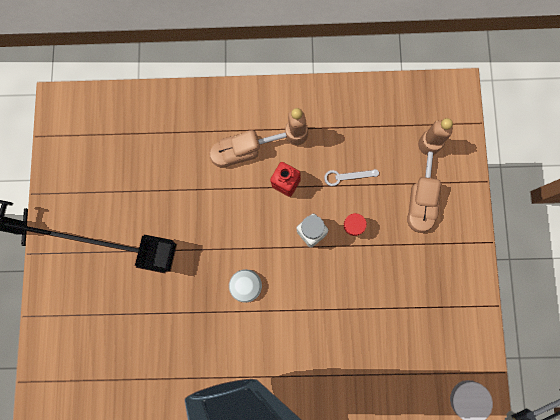

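View pics/wrist0.png

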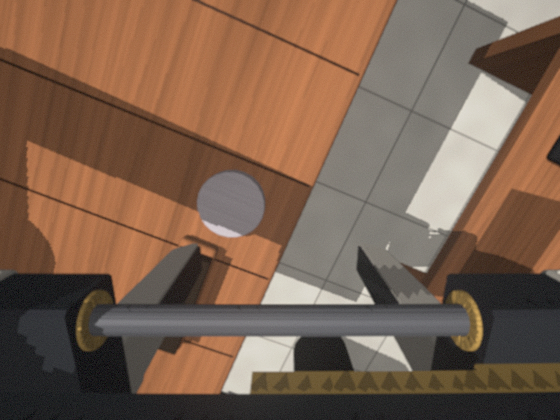

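```bash
cat > h.py <<'E'
import numpy as np, cv2
def proj(p,X):
    X=np.atleast_2d(X).astype(float); c=X@np.array(p['R']).T+p['t']
    a=c[:,:2]/c[:,2:3]; r2=(a**2).sum(1,keepdims=True); a=a*(1+p['k1']*r2)
    return a*[p['fx'],p['fy']]+[p['cx'],p['cy']]
def ray_at_z(p,uv,z):
    a=(np.array(uv,float)-[p['cx'],p['cy']])/[p['fx'],p['fy']]; u=a.copy()
    for _ in range(20): u=a/(1+p['k1']*(u@u))
    R=np.array(p['R']); C=-R.T@p['t']; d=R.T@np.array([u[0],u[1],1]); return C+d*(z-C[2])/d[2]
def sq(cx,cy,z,yaw,s):
    a=yaw+np.pi/4+np.arange(4)*np.pi/2; q=s/2*np.sqrt(2)
    return np.c_[cx+q*np.cos(a),cy+q*np.sin(a),np.full(4,z)]
def circ(cx,cy,z,r):
    a=np.linspace(0,2*np.pi,40); return np.c_[cx+r*np.cos(a),cy+r*np.sin(a),np.full(40,z)]
def crop(im,uv,w,k):
    u,v=int(uv[0]),int(uv[1]); h=w*3//4
    u0=max(0,u-w//2);v0=max(0,v-h//2)
    c=im[v0:v0+h,u0:u0+w]; return cv2.resize(c,None,fx=k,fy=k,interpolation=cv2.INTER_CUBIC),(u0,v0)
def draw(c,o,k,pts,col):
    q=((np.array(pts)-o+0.5)*k-0.5)
    cv2.polylines(c,[np.round(q*8).astype(np.int32)],True,col,1,cv2.LINE_AA,3)
E
python3 - <<'E'
from h import *
im=cv2.imread('pics/top0.png')
from cell import optics
p=optics.camera_params('top'); ps=optics.camera_params('scene')
s=cv2.imread('pics/scene0.png')
A,_=crop(im,(312,228),80,5);B,_=crop(im,(156,253),80,5)
C,_=crop(s,(253,235),80,5);D,_=crop(s,(350,170),80,5)
cv2.imwrite('pics/c1.png',np.vstack([np.hstack([A,B]),np.hstack([C,D])]))
E
```

```text
(no output)
```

View pics/c1.png

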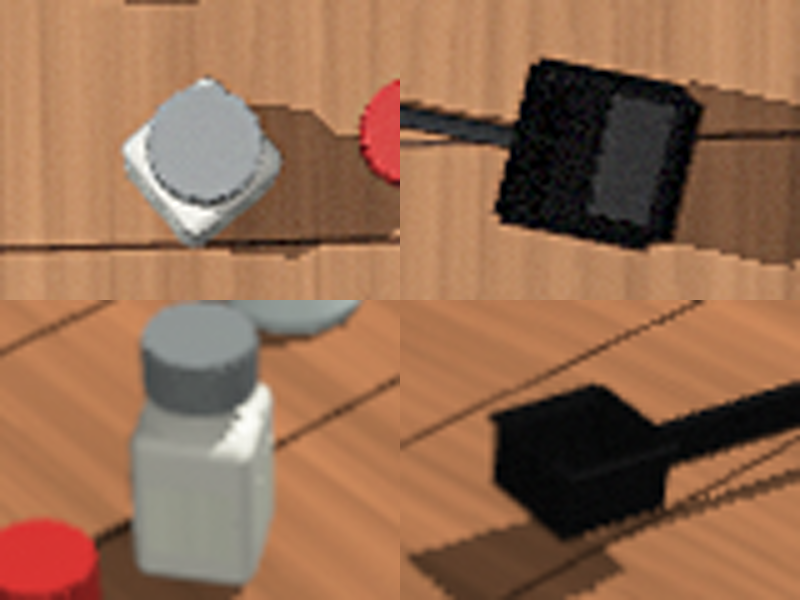

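```bash
cat > fit.py <<'E'
from h import *
from cell import optics
from scipy.optimize import minimize
P={n:optics.camera_params(n) for n in('top','scene')}
I={n:cv2.imread(f'pics/{n}0.png') for n in P}
K=6
def hull(c_o,p,X,shape):
    q=((proj(p,X)-c_o+0.5)*K-0.5); m=np.zeros(shape,np.uint8)
    cv2.fillConvexPoly(m,cv2.convexHull(np.round(q*16).astype(np.int32)),1,cv2.LINE_8,4); return m
def fit(kind,centers,x0,cams=('top','scene')):
    d={}
    for n in cams:
        c,o=crop(I[n],centers[n],72,K); hsv=cv2.cvtColor(c,cv2.COLOR_BGR2HSV).astype(int)
        if kind=='bottle': m=(hsv[...,1]<75)&(hsv[...,2]>75)
        else: m=hsv[...,2]<62
        m=m.astype(np.uint8)
        k_=41 if kind=='holder' else 13
        m=cv2.morphologyEx(m,cv2.MORPH_CLOSE,np.ones((9,9)))
        m=cv2.morphologyEx(m,cv2.MORPH_OPEN,np.ones((k_,k_)))
        nn,l,st,ce=cv2.connectedComponentsWithStats(m)
        i=l[l.shape[0]//2,l.shape[1]//2]
        d[n]=(c,o,(l==i).astype(np.uint8))
    def parts(x):
        if kind=='bottle':
            return [np.r_[sq(x[0],x[1],0,x[2],.052),sq(x[0],x[1],.078,x[2],.052)],
                    np.r_[circ(x[0],x[1],.092,.024),circ(x[0],x[1],.118,.024)]]
        return [np.r_[sq(x[0],x[1],.030,x[2],.065),sq(x[0],x[1],.072,x[2],x[3])]]
    def masks(x,n):
        c,o,m=d[n]; M=np.zeros_like(m)
        for X in parts(x): M|=hull(o,P[n],X,m.shape)
        return M
    def cost(x):
        e=0
        for n in d:
            M=masks(x,n); e+=1-(M&d[n][2]).sum()/((M|d[n][2]).sum())
        return e
    x=np.array(x0,float);st=np.array([.004,.004,.15,.004])[:len(x)]
    for t in range(4):
        S=np.vstack([x]+[x+st*np.eye(len(x))[i]*(1 if t%2 else -1) for i in range(len(x))])
        x=minimize(cost,x,method='Nelder-Mead',options=dict(initial_simplex=S,xatol=1e-5,fatol=1e-5)).x
    print(kind,cams,x[:2],np.degrees(x[2]),x[3:],cost(x))
    out=[]
    for n in d:
        c=d[n][0].copy()
        cs,_=cv2.findContours(d[n][2],0,2);cv2.drawContours(c,cs,-1,(255,0,255),1)
        cs,_=cv2.findContours(masks(x,n),0,2);cv2.drawContours(c,cs,-1,(0,255,0),1)
        out.append(c)
    return out
if __name__=='__main__':
    b={'top':(312,228),'scene':(253,235)};h={'top':(156,253),'scene':(350,172)}
    for cams in (('top',),('scene',)):
        fit('bottle',b,[.546,-.126,.7],cams); fit('holder',h,[.502,.221,-.15,.068],cams)
    A=fit('bottle',b,[.546,-.126,.7]);B=fit('holder',h,[.502,.221,-.15,.068])
    cv2.imwrite('pics/f1.png',cv2.resize(np.vstack([np.hstack(A),np.hstack(B)]),(800,600)))
E
python3 fit.py
```

```text
bottle ('top',) [ 0.54585253 -0.12462409] 38.48048484892326 [] 0.03630730118376102
holder ('top',) [0.50077475 0.22337076] -11.046573844329926 [0.07106322] 0.040800186089788304
bottle ('scene',) [ 0.54418148 -0.12423196] 40.17022597135883 [] 0.06627356690328978
holder ('scene',) [0.50081864 0.22363886] -13.504984882878542 [0.06481911] 0.22011197716544073
bottle ('top', 'scene') [ 0.5456097  -0.12490089] 39.47742500048301 [] 0.11319250263782976
holder ('top', 'scene') [0.50111653 0.22336402] -11.607837323855197 [0.0700598] 0.2811114807022822
```

```bash
ls -la pics
```

```text
total 2048
drwxr-xr-x 2 agent agent   4096 Dec  7 14:07 .
drwxr-xr-x 3 agent agent   4096 Dec  7 14:06 ..
-rw-r--r-- 1 agent agent 464379 Dec  7 14:05 c1.png
-rw-r--r-- 1 agent agent 484202 Dec  7 14:07 f1.png
-rw-r--r-- 1 agent agent 344036 Dec  7 14:03 scene0.png
-rw-r--r-- 1 agent agent 402858 Dec  7 14:03 top0.png
-rw-r--r-- 1 agent agent 383204 Dec  7 14:03 wrist0.png
```

View pics/f1.png

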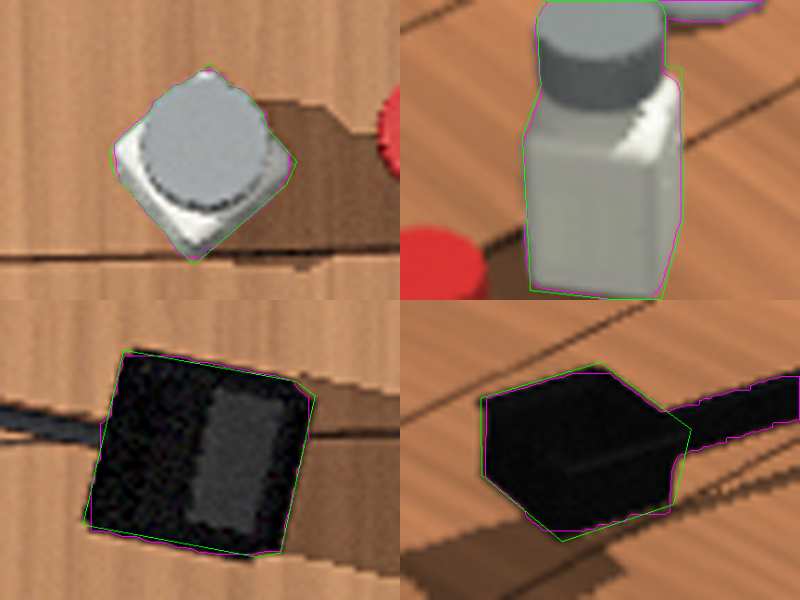

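jog_arm(dp=[[0.0258,0.0295,0],[0.0258,0.0295,0],[0.0258,0.0295,0],[0.0258,0.0295,0],[0.0258,0.0295,0]], delta_rot=[[0,0,0],[0,0,0],[0,0,0],[0,0,0],[0,0,0]], gripper=[1,1,1,1,1], newtons=45)

```text
time: 0.97
tcp_pos: [0.3398, -0.3594, 0.2328]
eef_rot: [0.0, 0.981, 0.194, 0.0]
force: [0.8, -0.5, 0.5]
gripper_width: 0.0932
```

jog_arm(dp=[[0.0258,0.0295,0],[0.0258,0.0295,0],[0.0258,0.0295,0],[0.0258,0.0295,0],[0.0258,0.0295,0]], delta_rot=[[0,0,0],[0,0,0],[0,0,0],[0,0,0],[0,0,0]], gripper=[1,1,1,1,1])

```text
time: 1.38
tcp_pos: [0.4691, -0.2117, 0.233]
eef_rot: [0.0, 0.981, 0.195, 0.0]
force: [1.1, -0.9, -0.2]
gripper_width: 0.0931
```

jog_arm(dp=[[0.0258,0.0295,0],[0.0258,0.0295,0],[0.01,0.01,0],[0,0,0]], delta_rot=[[0,0,0],[0,0,0],[0,0,0],[0,0,0]], gripper=[1,1,1,1])

```text
time: 1.72
tcp_pos: [0.5316, -0.1414, 0.2325]
eef_rot: [-0.0, 0.98, 0.197, 0.0]
force: [-0.8, -0.6, -0.2]
gripper_width: 0.0926
```

```bash
python3 - <<'E'
from cell import r, optics
from h import *
s=r.observe();print(s)
p=optics.camera_params('wrist');im=optics.grab_frame("wrist")[:,:,::-1].copy();cv2.imwrite("pics/wrist1.png",im)
for pts in (circ(.5456,-.1248,.118,.024),circ(.5456,-.1248,.092,.024),sq(.5456,-.1248,.078,np.radians(39.3),.054)):
    draw(im,(0,0),1,proj(p,pts),(0,255,0))
cv2.imwrite("pics/wrist1o.png",im)
E
```

```text
{'time': 1.7167, 'joint_positions': array([-4.63460118e-01,  2.58368490e-01,  1.53560240e+00,  1.12698914e-03,
        1.34721218e+00,  7.10810144e-01]), 'dq': array([-0.06396705, -0.01891772,  0.03143415, -0.03410363,  0.00494767,
       -0.04919607]), 'effort': array([ 1.45276319e+00, -4.35481954e+01, -2.86293411e+01,  3.20840534e-01,
       -4.85143159e-03,  4.45865113e-01]), 'tcp_pos': array([ 0.53157856, -0.14136466,  0.23253549]), 'eef_rot': array([-3.07675599e-04,  9.80434592e-01,  1.96844269e-01,  4.99218291e-04]), 'force': array([-0.84115844, -0.58906032, -0.24402191]), 'ft_torque': array([-0.01819601,  0.01854509,  0.009325  ]), 'gripper_width': 0.09258632861359307}
```

View pics/wrist1o.png

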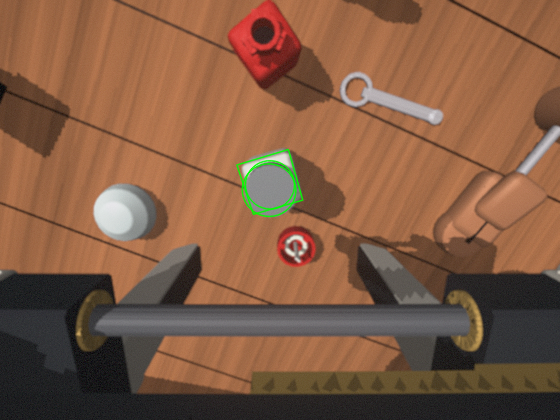

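```bash
python3 - <<'E'
from h import *
im=cv2.imread('pics/wrist1o.png');im2=cv2.imread('pics/wrist1.png')
a,_=crop(im,(270,185),90,4.4);b,_=crop(im2,(270,185),90,4.4)
cv2.imwrite('pics/w1c.png',np.hstack([a,b]))
E
```

```text
(no output)
```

View pics/w1c.png

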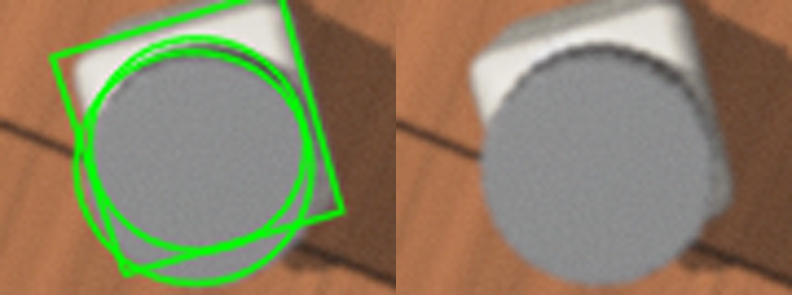

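jog_arm(dp=[[0.0158,0.0186,0],[0,0,-0.0325],[0,0,-0.035],[0,0,-0.03],[0,0,-0.015]], delta_rot=[[0,0,0],[0,0,0],[0,0,0],[0,0,0],[0,0,0]], gripper=[1,1,1,1,1])

```text
time: 2.18
tcp_pos: [0.5425, -0.1261, 0.1165]
eef_rot: [-0.001, 0.981, 0.194, -0.002]
force: [-0.2, 0.2, 0.8]
gripper_width: 0.0926
```

jog_arm(dp=[[0,0,-0.01],[0,0,-0.005],[0,0,0]], delta_rot=[[0,0,0],[0,0,0],[0,0,0]], gripper=[1,1,1])

```text
time: 2.43
tcp_pos: [0.5449, -0.1265, 0.1047]
eef_rot: [-0.0, 0.981, 0.194, -0.0]
force: [0.1, -0.8, -0.2]
gripper_width: 0.0933
```

jog_arm(dp=[[0,0,0],[0,0,0],[0,0,0],[0,0,0],[0,0,0]], delta_rot=[[0,0,0],[0,0,0],[0,0,0],[0,0,0],[0,0,0]], gripper=[0.4,0.4,0.4,0.4,0.4])

```text
time: 2.85
tcp_pos: [0.5458, -0.1258, 0.1059]
eef_rot: [0.0, 0.981, 0.195, 0.001]
force: [-0.2, 0.4, 0.7]
gripper_width: 0.0644
```

```bash
python3 - <<'E'
from cell import r, optics
import cv2
s=r.observe();print(s['tcp_pos'],s['force'],s['ft_torque'],s['gripper_width'])
im=optics.grab_frame("wrist")[:,:,::-1];cv2.imwrite("pics/wrist2.png",im)
E
```

```text
[ 0.54580261 -0.12581192  0.10587244] [-0.24646953  0.4426329   0.74870872] [ 0.03512515 -0.02470079 -0.04097611] 0.06436649625744835
```

View pics/wrist2.png

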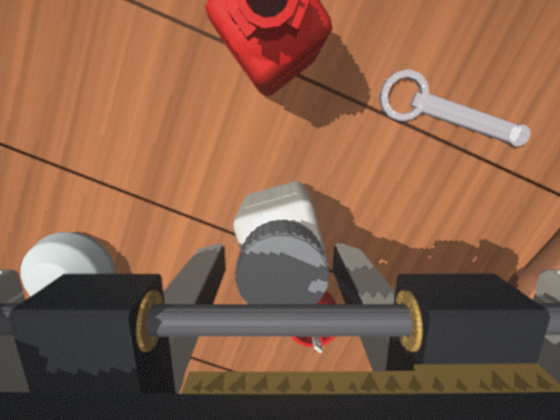

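jog_arm(dp=[[0,0,0],[0,0,0],[0,0,0],[0,0,0],[0,0,0]], delta_rot=[[0,0,0],[0,0,0],[0,0,0],[0,0,0],[0,0,0]], gripper=[0,0,0,0,0], newtons=50)

```text
time: 3.32
tcp_pos: [0.5457, -0.1259, 0.1053]
eef_rot: [0.0, 0.981, 0.195, 0.0]
force: [0.1, -1.3, 1.6]
gripper_width: 0.0477
```

```bash
python3 - <<'E'
from cell import r, optics
import cv2
from h import *
s=r.observe();print(s['time'],s['tcp_pos'],s['eef_rot'],s['force'],s['ft_torque'],s['gripper_width'])
p=optics.camera_params('wrist')
im=optics.grab_frame("wrist")[:,:,::-1].copy();cv2.imwrite("pics/wrist3.png",im)
np.savez('w3.npz',**p)
out=[]
for yaw in (37.5,40.5):
    a,o=crop(im,(275,235),110,3.6)
    for z in (.078,):draw(a,o,3.6,proj(p,sq(s['tcp_pos'][0],s['tcp_pos'][1],z,np.radians(yaw),.054)),(0,255,0))
    draw(a,o,3.6,proj(p,circ(s['tcp_pos'][0],s['tcp_pos'][1],.118,.024)),(0,0,255))
    out.append(a)
cv2.imwrite('pics/w3c.png',np.hstack(out))
E
```

```text
3.3167 [ 0.5456695  -0.12594278  0.10532848] [2.49429344e-04 9.80871234e-01 1.94657436e-01 2.08412156e-04] [ 0.05500382 -1.3272782   1.60259677] [-0.19614047 -0.06970519 -0.01740195] 0.047691007439812375
```

View pics/w3c.png

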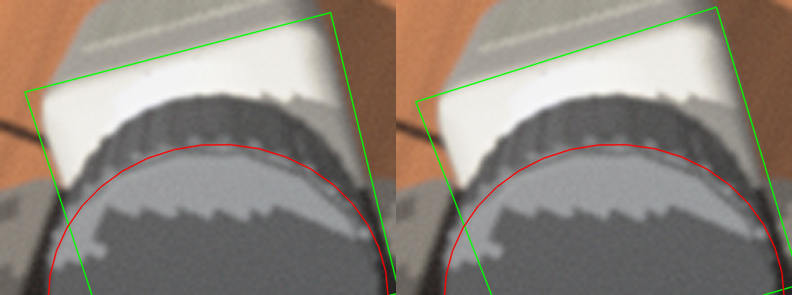

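jog_arm(dp=[[0,0,0.01],[0,0,0.025],[0,0,0.03],[0,0.01,0.02],[-0.0024,0.0329,0.005]], delta_rot=[[0,0,0],[0,0,0],[0,0,0],[0,0,0.0416],[0,0,0.06]], gripper=[0,0,0,0,0])

```text
time: 3.78
tcp_pos: [0.5455, -0.0865, 0.1993]
eef_rot: [0.003, 0.97, 0.243, 0.003]
force: [1.2, 0.9, -3.6]
gripper_width: 0.0473
```

jog_arm(dp=[[-0.005,0.035,0],[-0.005,0.035,0],[-0.005,0.035,0],[-0.005,0.035,0],[-0.005,0.035,0]], delta_rot=[[0,0,0.07],[0,0,0.07],[0,0,0.07],[0,0,0.07],[0,0,0.07]], gripper=[0,0,0,0,0])

```text
time: 4.2
tcp_pos: [0.5168, 0.0939, 0.1953]
eef_rot: [-0.0, 0.912, 0.411, -0.001]
force: [0.8, 0.0, -2.2]
gripper_width: 0.0474
```

jog_arm(dp=[[-0.005,0.035,0],[-0.005,0.035,0],[-0.005,0.035,0],[-0.002,0.025,0],[0,0,0]], delta_rot=[[0,0,0.07],[0,0,0.07],[0,0,0.07],[0,0,0.04],[0,0,0]], gripper=[0,0,0,0,0])

```text
time: 4.62
tcp_pos: [0.4992, 0.2269, 0.1952]
eef_rot: [-0.002, 0.853, 0.523, -0.0]
force: [0.7, -2.5, -2.3]
gripper_width: 0.0478
```

jog_arm(dp=[[0,0,0],[0,0,0],[0,0,0]], delta_rot=[[0,0,0],[0,0,0],[0,0,0]], gripper=[0,0,0])

```text
time: 4.87
tcp_pos: [0.5009, 0.2212, 0.195]
eef_rot: [0.0, 0.855, 0.519, -0.0]
force: [-0.1, 0.5, -2.7]
gripper_width: 0.0476
```

```bash
python3 - <<'E'
from cell import r, optics
from h import *
s=r.observe();print(s['time'],s['tcp_pos'],s['eef_rot'],s['force'],s['ft_torque'],s['gripper_width'])
t=optics.camera_params('top')
o=[]
for n in ('wrist','top','scene'):
    p=optics.camera_params(n)
    im=optics.grab_frame(n)[:,:,::-1].copy();cv2.imwrite(f"pics/{n}4.png",im)
    if n=='wrist': np.savez('w4.npz',**p); continue
    X=s['tcp_pos']
    a,q=crop(im,proj(p,[.5008,.2234,.08])[0],110,3.6)
    o.append(a)
cv2.imwrite('pics/c4.png',np.hstack(o))
E
```

```text
4.8667 [0.50094928 0.22117324 0.19503082] [ 2.60219286e-05  8.54611434e-01  5.19267832e-01 -4.64231109e-04] [-0.13090611  0.53027523 -2.7336209 ] [-0.03945217 -0.07058937 -0.01344471] 0.04758809324690618
```

View pics/c4.png

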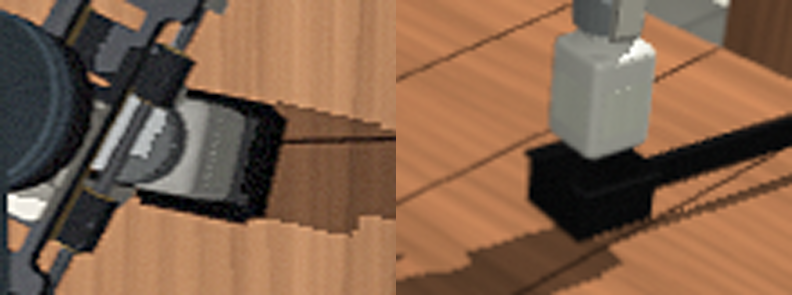

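View pics/wrist4.png

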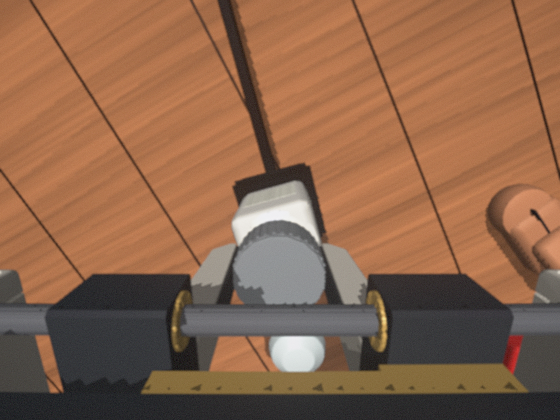

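```bash
cat > ov.py <<'E'
from h import *
import sys
from cell import optics
def ov(tag,bx,by,bz,byaw,hx,hy,hyaw,out,lip=.0711):
    o=[]
    for n in ('wrist','top','scene'):
        p=dict(np.load(f'w{tag}.npz')) if n=='wrist' else optics.camera_params(n)
        im=cv2.imread(f'pics/{n}{tag}.png')
        c,q=crop(im,proj(p,[hx,hy,.08])[0] if n!='wrist' else (280,220),120,3.3)
        for z in (bz,bz+.078): draw(c,q,3.3,proj(p,sq(bx,by,z,np.radians(byaw),.054)),(0,255,0))
        draw(c,q,3.3,proj(p,circ(bx,by,bz+.118,.024)),(255,255,0))
        draw(c,q,3.3,proj(p,sq(hx,hy,.072,np.radians(hyaw),lip)),(0,0,255))
        draw(c,q,3.3,proj(p,sq(hx,hy,.030,np.radians(hyaw),.065)),(255,0,255))
        c=cv2.convertScaleAbs(c,alpha=1.2,beta=25)
        o.append(c)
    o.append(np.zeros_like(o[0]))
    cv2.imwrite(out,np.vstack([np.hstack(o[:2]),np.hstack(o[2:])]))
E
python3 -c "
from ov import ov
ov(4,.5010,.2215,.0895,-11.2,.5008,.2234,-11.2,'pics/ov4.png')"
```

```text
(no output)
```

View pics/ov4.png

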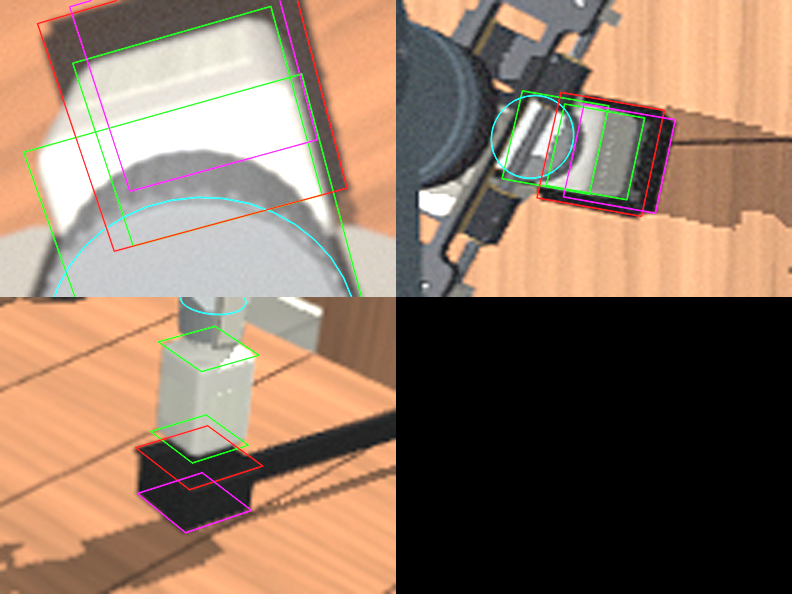

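```bash
cat > z.py <<'E'
from h import *
from cell import optics
def z(tag,b,hh,out,cams=(('scene',None),('wrist',(280,215))),rc=.006,k=5.5,w=72):
    o=[]
    bx,by,bz,byaw=b;hx,hy,hyaw,lip=hh
    def rs(z_,yaw,s):
        P=[]
        for i in range(4):
            a0=np.radians(yaw)+np.pi/4+i*np.pi/2-np.pi/4
            c=sq(bx,by,z_,np.radians(yaw),s-2*rc)[i]
            for t in np.linspace(0,np.pi/2,6): P.append([c[0]+rc*np.cos(a0+t),c[1]+rc*np.sin(a0+t),z_])
        return P
    for n,c0 in cams:
        p=dict(np.load(f'w{tag}.npz')) if n=='wrist' else optics.camera_params(n)
        im=cv2.imread(f'pics/{n}{tag}.png')
        if c0 is None:c0=proj(p,[hx,hy,bz+.02])[0]
        c,q=crop(im,c0,w,k); c=cv2.convertScaleAbs(c,alpha=1.3,beta=30); raw=c.copy()
        for zz in (bz,bz+.078): draw(c,q,k,proj(p,rs(zz,byaw,.054)),(0,255,0))
        draw(c,q,k,proj(p,sq(hx,hy,.072,np.radians(hyaw),lip)),(0,0,255))
        draw(c,q,k,proj(p,sq(hx,hy,.030,np.radians(hyaw),.065)),(255,0,255))
        o.append(np.hstack([raw,c]))
    cv2.imwrite(out,np.vstack(o))
E
python3 -c "
from z import z
z(4,(.5010,.2215,.0895,-11.2),(.5008,.2234,-11.2,.0711),'pics/z4.png')"
```

```text
(no output)
```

View pics/z4.png

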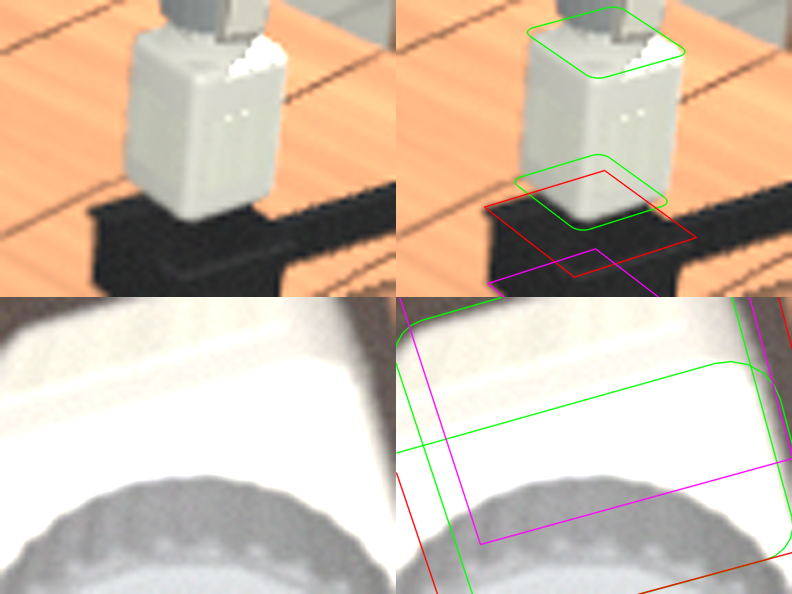

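```bash
cat > fb.py <<'E'
from h import *
from cell import optics
from scipy.optimize import minimize
def rsq(bx,by,z_,yaw,s,rc=.006):
    P=[]
    for i in range(4):
        a0=yaw+i*np.pi/2
        c=sq(bx,by,z_,yaw,s-2*rc)[i]
        for t in np.linspace(0,np.pi/2,6): P.append([c[0]+rc*np.cos(a0+t),c[1]+rc*np.sin(a0+t),z_])
    return np.array(P)
def fb(img,x0,bz,cut,free):
    # silhouette of the body below image row cut (fraction of model body), scene camera
    p=optics.camera_params('scene'); im=cv2.imread(img);K=6
    c,o=crop(im,proj(p,[x0[0],x0[1],bz+.03])[0],64,K)
    hsv=cv2.cvtColor(c,cv2.COLOR_BGR2HSV).astype(int)
    m=((hsv[...,1]<75)&(hsv[...,2]>85)).astype(np.uint8)
    m=cv2.morphologyEx(m,cv2.MORPH_OPEN,np.ones((13,13)))
    row=int((proj(p,[x0[0],x0[1],bz+.062])[0][1]-o[1])*K); m[:row]=0
    def model(x):
        q=(proj(p,np.r_[rsq(x[0],x[1],bz+x[3],x[2],.054),rsq(x[0],x[1],bz+x[3]+.078,x[2],.054)])-o+.5)*K-.5
        M=np.zeros_like(m);cv2.fillConvexPoly(M,cv2.convexHull(np.round(q*16).astype(np.int32)),1,8,4);M[:row]=0;return M
    def cost(v):
        x=np.array(x0,float);x[free]=v
        M=model(x);return 1-(M&m).sum()/(M|m).sum()
    best=None
    v=np.array(x0,float)[free];st=np.array([.004,.004,.1,.004])[free]
    for t in range(6):
        S=np.vstack([v]+[v+st*np.eye(len(v))[i]*(1 if t%2 else -1) for i in range(len(v))])
        v=minimize(cost,v,method='Nelder-Mead',options=dict(initial_simplex=S)).x
    x=np.array(x0,float);x[free]=v;print(img,free,x[:2],np.degrees(x[2]),x[3],cost(v))
    cs,_=cv2.findContours(m,0,2);cv2.drawContours(c,cs,-1,(255,0,255),1)
    cs,_=cv2.findContours(model(x),0,2);cv2.drawContours(c,cs,-1,(0,255,0),1);return c
if __name__=='__main__':
    a=[]
    for f in ([0,1,2],[0,1,2,3]):
        a.append(fb('pics/scene0.png',[.5457,-.1259,np.radians(38.7),0],0,0,f))
        a.append(fb('pics/scene4.png',[.5010,.2213,np.radians(-11.2),0],.0895,0,f))
    cv2.imwrite('pics/fb.png',np.vstack([np.hstack(a[:2]),np.hstack(a[2:])]))
E
python3 fb.py
```

```text
pics/scene0.png [0, 1, 2] [ 0.54291171 -0.12370239] 39.32228140653819 0.0 0.022129537072145045
pics/scene4.png [0, 1, 2] [0.49522992 0.22996974] -18.59995923832302 0.0 0.02314928425357876
pics/scene0.png [0, 1, 2, 3] [ 0.54236684 -0.12304777] 39.74423465636922 -0.0008810550419272819 0.021681339547729994
pics/scene4.png [0, 1, 2, 3] [0.49774406 0.22666444] -20.280866190719077 0.002113891409971591 0.02485714285714291
```

View pics/fb.png

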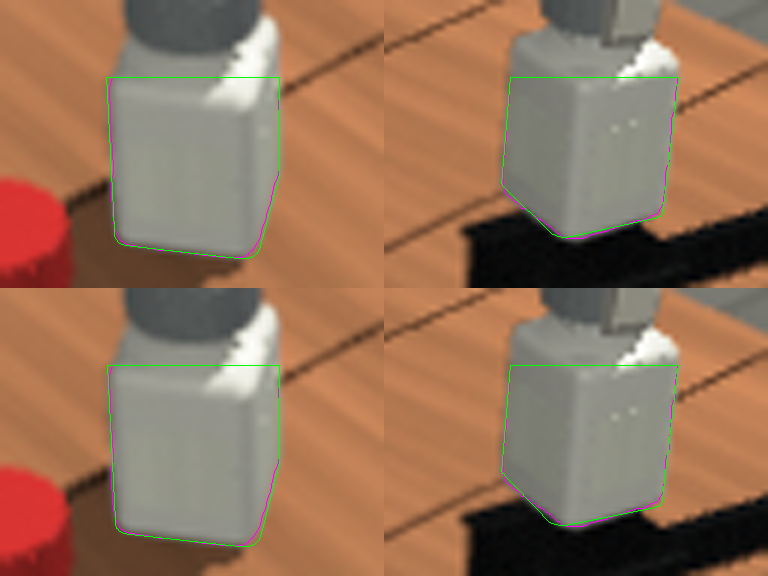

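```bash
python3 - <<'E'
from h import *
o=[]
for n in (3,4):
    im=cv2.imread(f'pics/wrist{n}.png'); c,_=crop(im,(278,225),132,3); 
    c=cv2.convertScaleAbs(c,alpha=.9); o.append(c)
cv2.imwrite('pics/w34.png',np.hstack(o))
E
```

```text
(no output)
```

View pics/w34.png

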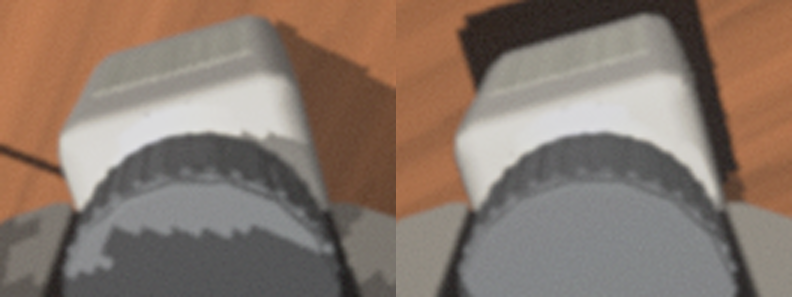

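```bash
python3 - <<'E'
from h import *
from fb import rsq
p=dict(np.load('w4.npz'));im=cv2.imread('pics/wrist4.png');k=5
o=[]
for i,(hx,hy,hyaw) in enumerate([(None,)*3,(.5008,.2234,-11.2)]):
    c,q=crop(im,(280,205),80*1,k); c=cv2.convertScaleAbs(c,alpha=1.0,beta=20)
    if hx:
        draw(c,q,k,proj(p,sq(hx,hy,.072,np.radians(hyaw),.0711)),(0,0,255))
        draw(c,q,k,proj(p,rsq(.5010,.2215,.0895,np.radians(-11),.054)),(0,255,0))
        draw(c,q,k,proj(p,rsq(.5010,.2215,.1675,np.radians(-11),.054)),(0,255,0))
    o.append(c)
cv2.imwrite('pics/w4z.png',np.hstack(o))
E
```

```text
(no output)
```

View pics/w4z.png

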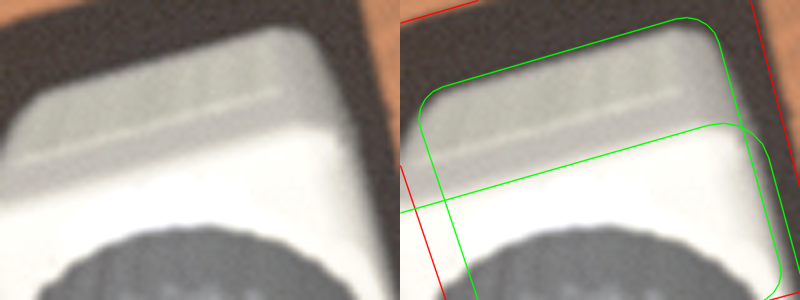

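jog_arm(dp=[[0.0005,0.0005,-0.01],[0,0,-0.01],[0,0,-0.005],[0,0,-0.003],[0,0,0]], delta_rot=[[0,0,0],[0,0,0],[0,0,0],[0,0,0],[0,0,0]], gripper=[0,0,0,0,0])

```text
time: 5.43
tcp_pos: [0.5007, 0.2223, 0.1657]
eef_rot: [-0.0, 0.854, 0.52, -0.001]
force: [-0.9, -0.8, -2.7]
gripper_width: 0.0478
```

```bash
python3 - <<'E'
from cell import r, optics
from h import *
s=r.observe();print(s['time'],s['tcp_pos'],s['eef_rot'],s['force'],s['ft_torque'])
o=[]
for n in ('wrist','scene'):
    p=optics.camera_params(n)
    im=optics.grab_frame(n)[:,:,::-1].copy();cv2.imwrite(f"pics/{n}5.png",im)
    if n=='wrist': np.savez('w5.npz',**p)
    c,_=crop(im,(280,205) if n=='wrist' else (347,160),80,5);o.append(cv2.convertScaleAbs(c,alpha=1.4 if n=='scene' else 1.,beta=25))
cv2.imwrite('pics/c5.png',np.hstack(o))
E
```

```text
5.4333 [0.50073534 0.22227667 0.16570701] [-3.44501457e-04  8.54276913e-01  5.19816341e-01 -1.34485359e-03] [-0.88805724 -0.82681179 -2.73180109] [-0.18353506  0.02251325 -0.02202436]
```

View pics/c5.png

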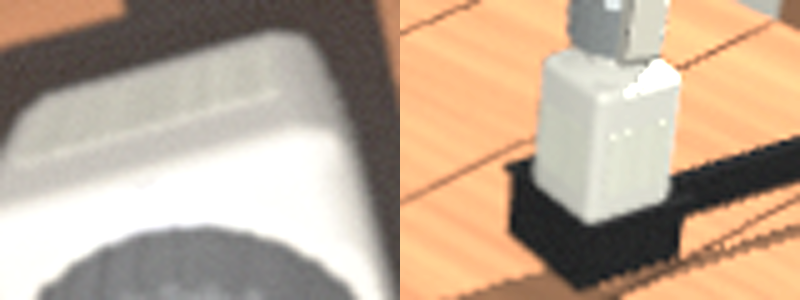

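jog_arm(dp=[[0,0,-0.005],[0,0,-0.006],[0,0,-0.006],[0,0,-0.005],[0,0,0]], delta_rot=[[0,0,0],[0,0,0],[0,0,0],[0,0,0],[0,0,0]], gripper=[0,0,0,0,0])

```text
time: 5.95
tcp_pos: [0.5008, 0.2224, 0.1437]
eef_rot: [-0.0, 0.854, 0.52, -0.001]
force: [-0.4, -1.8, -3.0]
gripper_width: 0.0478
```

jog_arm(dp=[[0,0,-0.003],[0,0,-0.003],[0,0,0],[0,0,0]], delta_rot=[[0,0,0],[0,0,0],[0,0,0],[0,0,0]], gripper=[0,0,0,0])

```text
time: 6.28
tcp_pos: [0.5018, 0.2227, 0.1394]
eef_rot: [0.0, 0.854, 0.52, 0.0]
force: [0.3, -1.8, -2.2]
gripper_width: 0.0477
```

```bash
python3 - <<'E'
from cell import r, optics
from h import *
s=r.observe();print(s['time'],s['tcp_pos'],s['eef_rot'],s['force'],s['ft_torque'])
o=[]
for n in ('scene',):
    p=optics.camera_params(n)
    im=optics.grab_frame(n)[:,:,::-1].copy();cv2.imwrite(f"pics/{n}6.png",im)
from z import z
z(6,(.5008,.2234,.034,-11.2),(.5008,.2234,-11.2,.0711),'pics/z6.png',cams=(('scene',None),))
E
```

```text
6.2833 [0.50175005 0.22273458 0.13935325] [3.23864431e-05 8.54262541e-01 5.19841757e-01 2.39852573e-04] [ 0.31967899 -1.75970806 -2.16372723] [-0.35638728  0.02329696 -0.02355652]
```

View pics/z6.png

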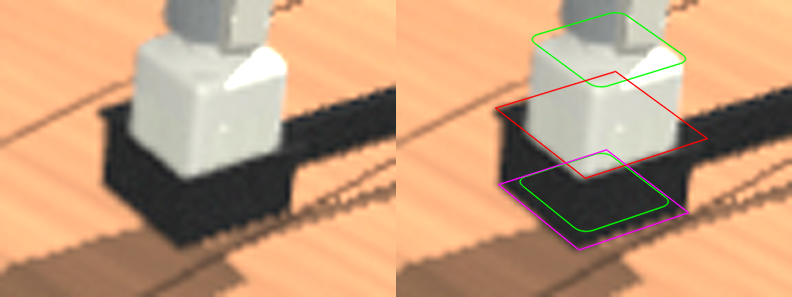

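jog_arm(dp=[[0,-0.0005,-0.001],[0,0,-0.001],[0,0,0],[0,0,0]], delta_rot=[[0,0,0],[0,0,0],[0,0,0],[0,0,0]], gripper=[0,0,0,0])

```text
time: 6.67
tcp_pos: [0.5023, 0.2223, 0.1383]
eef_rot: [0.0, 0.854, 0.52, 0.001]
force: [-0.5, -2.0, 4.4]
gripper_width: 0.0476
```

jog_arm(dp=[[0,0,-0.002],[0,0,-0.002],[0,0,-0.0015],[0,0,0],[0,0,0]], delta_rot=[[0,0,0],[0,0,0],[0,0,0],[0,0,0],[0,0,0]], gripper=[0,0,0,0,0], newtons=58)

```text
time: 7.08
tcp_pos: [0.5025, 0.2222, 0.1333]
eef_rot: [0.001, 0.854, 0.52, 0.001]
force: [-1.5, -3.1, 10.2]
gripper_width: 0.0471
```

jog_arm(dp=[[0,0,-0.001],[0,0,-0.0008],[0,0,0],[0,0,0]], delta_rot=[[0,0,0],[0,0,0],[0,0,0],[0,0,0]], gripper=[0,0,0,0])

```text
time: 7.42
tcp_pos: [0.5026, 0.2222, 0.1324]
eef_rot: [0.001, 0.854, 0.52, 0.002]
force: [-4.0, -3.3, 14.3]
gripper_width: 0.0472
```

jog_arm(dp=[[0,0,0],[0,0,0],[0,0,0],[0,0,0],[0,0,0]], delta_rot=[[0,0,0.07],[0,0,0.1],[0,0,0.1],[0,0,0.1],[0,0,0.1]], gripper=[0,0,0,0,0])

```text
time: 7.83
tcp_pos: [0.5023, 0.2223, 0.1323]
eef_rot: [0.001, 0.708, 0.706, 0.001]
force: [-3.9, -3.7, 15.0]
gripper_width: 0.0473
```

jog_arm(dp=[[0,0,0],[0,0,0],[0,0,0],[0,0,0],[0,0,0]], delta_rot=[[0,0,0.1],[0,0,0.1],[0,0,0.1],[0,0,0.1],[0,0,0.1]], gripper=[0,0,0,0,0])

```text
time: 8.25
tcp_pos: [0.503, 0.2222, 0.1324]
eef_rot: [0.002, 0.511, 0.859, 0.001]
force: [-2.2, -3.3, 14.0]
gripper_width: 0.0472
```

jog_arm(dp=[[0,0,0],[0,0,0],[0,0,0]], delta_rot=[[0,0,0.1],[0,0,0.02],[0,0,0]], gripper=[0,0,0])

```text
time: 8.5
tcp_pos: [0.5029, 0.2222, 0.1323]
eef_rot: [0.002, 0.46, 0.888, 0.001]
force: [-1.9, -3.9, 13.7]
gripper_width: 0.048
```

```bash
python3 - <<'E'
from cell import r, optics
from h import *
s=r.observe();print(s['time'],s['tcp_pos'],s['eef_rot'],s['force'],s['ft_torque'],s['joint_positions'])
o=[]
for n in ('scene','wrist'):
    im=optics.grab_frame(n)[:,:,::-1].copy();cv2.imwrite(f"pics/{n}7.png",im)
    c,_=crop(im,(280,205) if n=='wrist' else (347,160),130 if n=='wrist' else 80,400/130 if n=='wrist' else 5);o.append(cv2.convertScaleAbs(cv2.resize(c,(400,300)),alpha=1.4 if n=='scene' else 1.,beta=25))
cv2.imwrite('pics/c7.png',np.hstack(o))
E
```

```text
8.5 [0.50290816 0.22222693 0.13233984] [0.0017473  0.46030461 0.8877586  0.00113098] [-1.87512766 -3.93265818 13.73011601] [-0.63679811  0.37173211 -0.02014911] [ 2.13493144e-01  3.43461955e-01  1.67799382e+00 -5.42644397e-04
  1.11600280e+00 -4.00386996e-01]
```

View pics/c7.png

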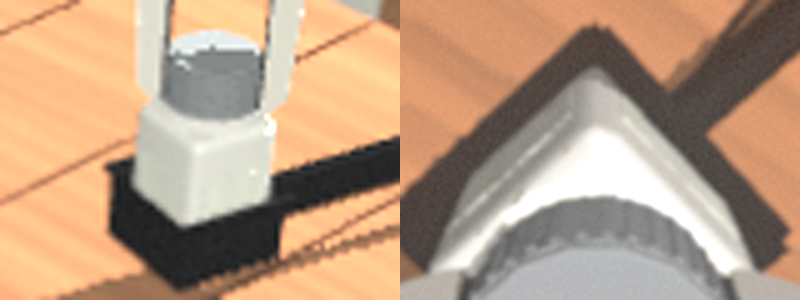

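jog_arm(dp=[[0,0,0.003],[0,0,0.004],[0,0,0.004],[0,0,0.004],[0,0,0]], delta_rot=[[0,0,0],[0,0,0],[0,0,0],[0,0,0],[0,0,0]], gripper=[0,0,0,0,0])

```text
time: 9.02
tcp_pos: [0.5017, 0.2225, 0.1454]
eef_rot: [0.0, 0.461, 0.887, 0.0]
force: [0.3, -0.6, -0.9]
gripper_width: 0.0477
```

```bash
python3 - <<'E'
from cell import r, optics
from h import *
s=r.observe();print(s['time'],s['tcp_pos'],s['eef_rot'],s['force'],s['ft_torque'])
im=optics.grab_frame('scene')[:,:,::-1].copy();cv2.imwrite(f"pics/scene8.png",im)
c,_=crop(im,(347,155),80,7);cv2.imwrite('pics/c8.png',cv2.convertScaleAbs(c,alpha=1.3,beta=20))
E
```

```text
9.0167 [0.50171897 0.22246488 0.14539743] [1.74897807e-04 4.60986337e-01 8.87407124e-01 4.04152746e-04] [ 0.30650006 -0.60165613 -0.9157688 ] [-2.12147504e-01 -1.23682170e-01 -1.76219182e-04]
```

View pics/c8.png

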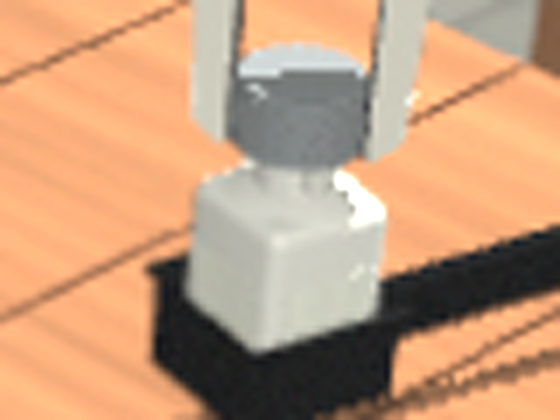

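jog_arm(dp=[[0,0,0.006],[0,0,0.01],[0,0,0.012],[0,0,0.01],[0,0,0.008]], delta_rot=[[0,0,0],[0,0,0],[0,0,0],[0,0,0],[0,0,0]], gripper=[0,0,0,0,0])

```text
time: 9.48
tcp_pos: [0.5019, 0.2224, 0.1924]
eef_rot: [0.0, 0.461, 0.887, 0.001]
force: [-0.0, 0.1, -0.4]
gripper_width: 0.0478
```

jog_arm(dp=[[0,0,0],[0,0,0],[0,0,0]], delta_rot=[[0,0,0],[0,0,0],[0,0,0]], gripper=[0,0,0])

```text
time: 9.73
tcp_pos: [0.5012, 0.2222, 0.1905]
eef_rot: [-0.0, 0.461, 0.887, -0.0]
force: [0.9, 0.1, -0.3]
gripper_width: 0.0474
```

```bash
python3 - <<'E'
from cell import r, optics
from h import *
s=r.observe();print(s['time'],s['tcp_pos'],s['eef_rot'],s['force'],s['ft_torque'])
o=[]
for n in ('scene','top','wrist'):
    p=optics.camera_params(n)
    im=optics.grab_frame(n)[:,:,::-1].copy();cv2.imwrite(f"pics/{n}9.png",im)
    if n=='wrist': np.savez('w9.npz',**p);c0=(280,190)
    else: 
        c0=proj(p,[.5017,.2225,.14])[0]
        for l in ('rod_tip','bottle_mouth','cap_mid'): print(n,l,[(x['centre'],x['conf']) for x in optics.place_of(n,l)][:2])
    c,_=crop(im,c0,80 if n!='wrist' else 132,5);o.append(cv2.resize(cv2.convertScaleAbs(c,alpha=1.2,beta=10),(400,300)))
o.append(o[0]*0)
cv2.imwrite('pics/c9.png',np.vstack([np.hstack(o[:2]),np.hstack(o[2:])]))
E
```

```text
9.7333 [0.50122708 0.22216313 0.19051215] [-2.68994695e-04  4.60997433e-01  8.87401412e-01 -1.71438243e-04] [ 0.86887197  0.12176146 -0.33040963] [-0.06784384 -0.09562611  0.07388915]
scene rod_tip [([0.4718, -0.189, 0.0543], 0.96), ([0.5038, 0.22, 0.1445], 0.82)]
scene bottle_mouth [([0.6651, -0.0689, 0.1011], 0.71), ([0.5014, 0.2234, 0.1366], 0.6)]
scene cap_mid [([0.4715, -0.1926, 0.0097], 0.82), ([0.4998, 0.2206, 0.1902], 0.62)]
top rod_tip [([0.471, -0.1913, 0.0591], 0.85)]
top bottle_mouth [([0.5045, 0.2227, 0.1402], 0.95), ([0.6656, -0.0706, 0.1064], 0.77)]
top cap_mid [([0.4706, -0.1873, 0.0105], 0.94), ([0.5012, 0.2263, 0.1897], 0.42)]
```

View pics/c9.png

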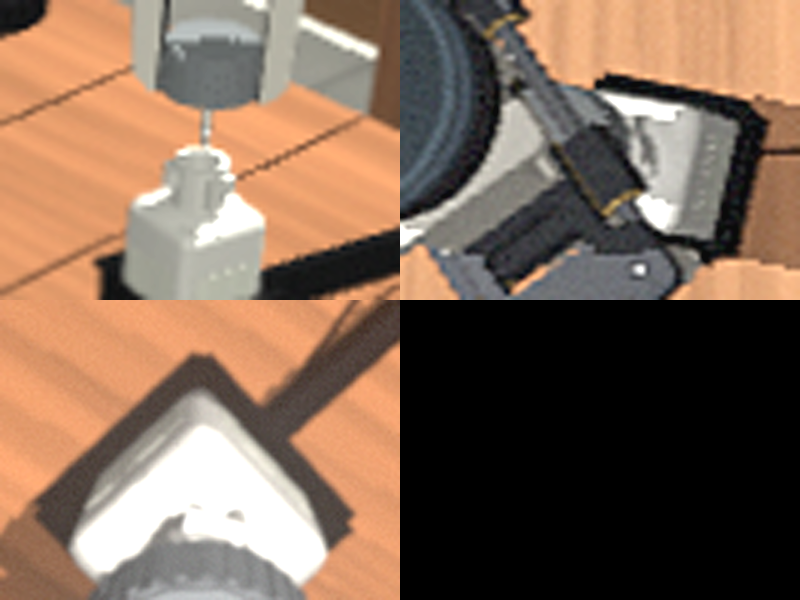

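```bash
python3 - <<'E'
from h import *
o=[]
for n in ('scene0','scene5','scene9'):
    c,_=crop(cv2.imread(f'pics/{n}.png'),(240,240),140,2.8);o.append(c)
c,_=crop(cv2.imread('pics/wrist1.png'),(296,245),100,2.8*1.4);o.append(c)
cv2.imwrite('pics/cmp.png',np.vstack([np.hstack(o[:2]),np.hstack(o[2:])]))
E
```

```text
(no output)
```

View pics/cmp.png

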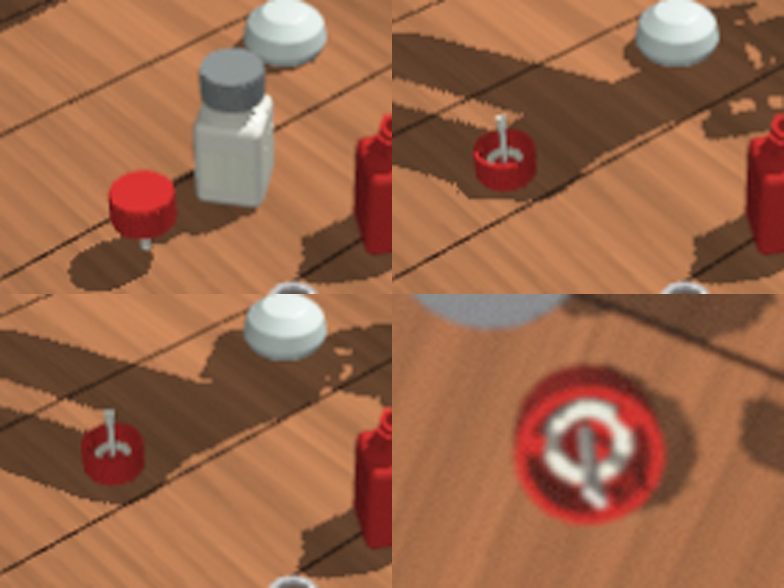

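View pics/scene9.png

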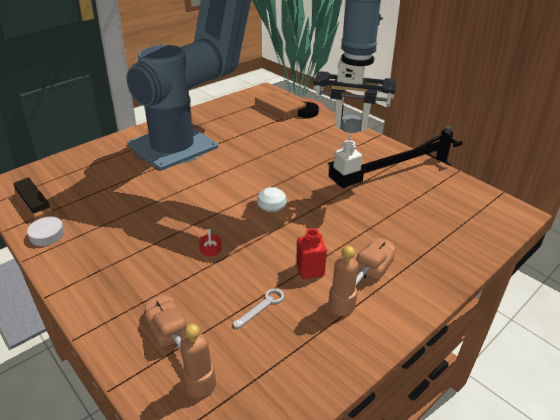

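jog_arm(dp=[[0,0,0.001],[0,0,0],[0,0,0],[0,0,0],[0,0,0]], delta_rot=[[0,0,0],[0,0,0],[0,0,0],[0,0,0],[0,0,0]], gripper=[0,0,0,0,0])

```text
time: 10.6
tcp_pos: [0.5015, 0.2222, 0.1919]
eef_rot: [0.0, 0.461, 0.887, 0.0]
force: [0.1, 0.0, -0.4]
gripper_width: 0.0473
```

```bash
python3 - <<'E'
from cell import r, optics
from h import *
s=r.observe();X=s['tcp_pos'];print(s['time'],X,s['eef_rot'],s['force'])
p=optics.camera_params('scene');im=optics.grab_frame('scene')[:,:,::-1].copy();cv2.imwrite("pics/scene10.png",im)
k=10
c,q=crop(im,proj(p,[X[0],X[1],.15])[0],38,k);d=c.copy()
draw(d,q,k,proj(p,circ(X[0],X[1],.138,.010)),(0,0,255))
draw(d,q,k,proj(p,circ(X[0],X[1],X[2]-.0455,.004)),(0,255,0))
draw(d,q,k,proj(p,circ(X[0],X[1],X[2]-.0135,.024)),(255,255,0))
draw(d,q,k,proj(p,[[X[0],X[1],X[2]-.0455],[X[0],X[1],X[2]-.0135]]),(0,255,0))
cv2.imwrite('pics/c10.png',np.hstack([c,d]))
E
```

```text
10.6 [0.50153948 0.2221915  0.1918827 ] [1.00219932e-07 4.60994340e-01 8.87403075e-01 2.69599568e-05] [ 0.09204941  0.0295859  -0.40167226]
```

View pics/c10.png

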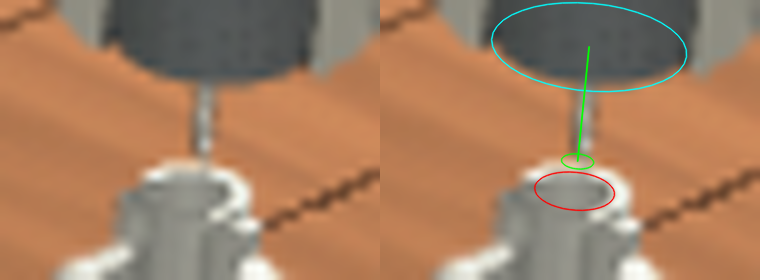

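```bash
python3 - <<'E'
from h import *
# bottle body patch shift between scene8 (cap just freed, 13mm up) and others
a=cv2.imread('pics/scene10.png',0).astype(np.float32)
for n in ('scene6','scene7','scene8','scene9'):
    b=cv2.imread(f'pics/{n}.png',0).astype(np.float32)
    t=a[160:178,330:365]
    res=cv2.matchTemplate(b[152:186,322:373],t,cv2.TM_CCOEFF_NORMED)
    _,m,_,l=cv2.minMaxLoc(res)
    y,x=l[1],l[0]
    fx=res[y,x-1:x+2];fy=res[y-1:y+2,x]
    sub=lambda f:(f[0]-f[2])/(2*(f[0]-2*f[1]+f[2]))
    print(n,m,x-8+sub(fx),y-8+sub(fy))
im=cv2.imread('pics/scene10.png');print()
c,_=crop(im,(348,158),26,30);cv2.imwrite('pics/c10b.png',cv2.convertScaleAbs(c,alpha=1.2))
print(max(0,348-13),max(0,158-9))
E
```

```text
scene6 0.9987426996231079 0.029717559 0.0093980245
scene7 0.9988983273506165 0.019929517 -0.005571955
scene8 0.9986964464187622 0.026991628 0.0001324375
scene9 0.9996838569641113 0.008725522 0.009979267

335 149
```

View pics/c10b.png

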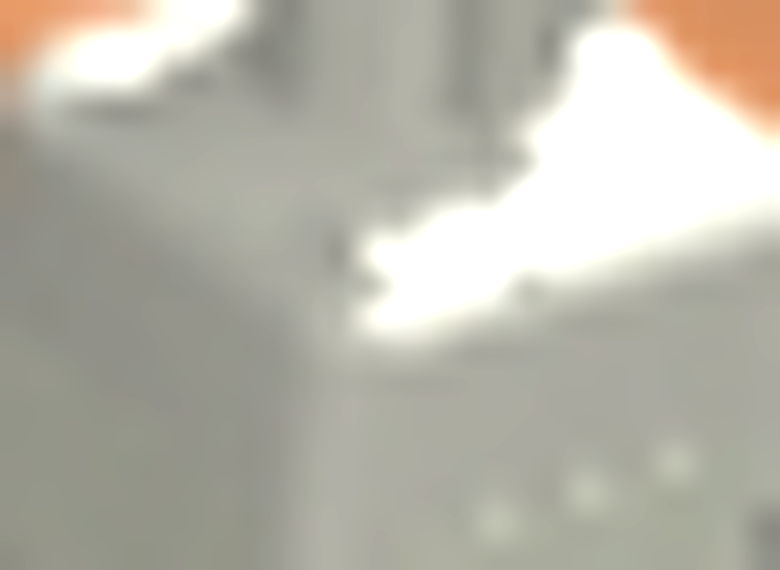

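```bash
python3 - <<'E'
from h import *
from cell import optics
p=optics.camera_params('scene')
im=cv2.imread('pics/scene10.png');k=28
X=np.array([.50154,.22219,.1919]);u=proj(p,[X[0],X[1],.142])[0]
c,q=crop(im,u,28,k);c=cv2.convertScaleAbs(c,alpha=1.2);d=c
# scene bias measured on cap/tip: apply (+0.6,-0.6)px
b=np.array([.6,-.6])
draw(d,q,k,proj(p,circ(.5018,.2226,.138,.010))+b,(0,0,255))
draw(d,q,k,proj(p,circ(.5018,.2226,.138,.013))+b,(0,0,255))
draw(d,q,k,proj(p,circ(X[0],X[1],X[2]-.0455,.004))+b,(0,255,0))
cv2.imwrite('pics/c10c.png',d)
E
```

```text
(no output)
```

View pics/c10c.png

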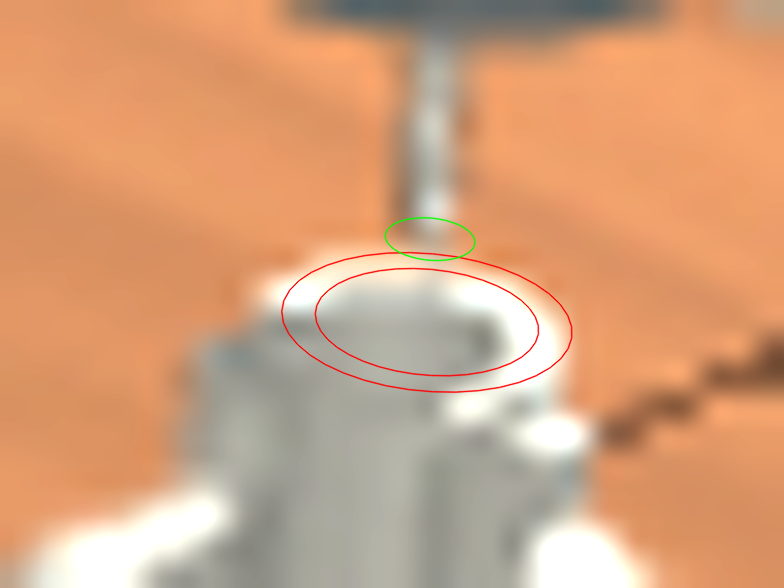

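```bash
python3 - <<'E'
from cell import r
s=r.observe();print(s['time'],s['tcp_pos'],s['dq'].round(4),s['gripper_width']);print(r.hand_in())
E
```

```text
10.65 [0.5015307  0.22218082 0.19186905] [-0.0005 -0.0001  0.0015 -0.0012 -0.0012 -0.0006] 0.04792807174208979
the job is handed in; nothing more can be done
None
```

The job was handed in at about 10.7 s, with the bottle in the holder and the arm still and holding the cap upright above the open mouth.

**What I did:**
- I carried the bottle by its locked grey cap and lowered it into the holder.
- I pressed the cap to its stop, about 7 mm of tool travel at 14 N, and turned it 62.6° anticlockwise.
- I then drew the cap and rod straight up. The pull read only about 1 N, so the cap came free without lifting the bottle.

**Last checks:**
- **Bottle:** its image had not shifted by more than 0.03 px since before pressing, so it stayed home.
- **Rod tip:** I estimate it is about 8 mm above the rim and within about 1 mm of centre. My two estimates of the mouth's position differ by about 1.2 mm, one from the tool pose and one from the scene image. The tip lies between them.
- **Cap and gripper:** tool tilt was under 0.1°, and the grip was unchanged.
- **Other items:** in the full scene picture, the paperweight, opener, boot shapers and red bottle look unmoved.

**What disagreed:**
- The scene-camera fit of the hanging bottle gave a yaw about 7° off the wrist view. I put this down to blurred edges against the black holder and trusted the wrist view; the bottle then went in without resistance.
- The red look-alike cap began balanced on its rod tip. It fell over at the start, before the gripper came near it, and lies upside down on the table.

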